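# Turn a tip box in the swivel cradle and slide it under the height bar

## Task

Press the pipette-tip box's lid fully shut. Then, pushing it along the trolley top without lifting it, slide the box end-on fully home in the low swivelling cradle, and swing box and cradle together a full quarter turn by pushing the box's free corner round the held one, keeping the end in the cradle. Last, push the box end-first under the bridge bar, which checks that it is low enough, until it meets the end stop squarely; leave the bottle and flask alone.

Things in the scene. Friction and masses are not known exactly. Their poses are not given: they have to be found in the camera images.
- tip_box: Pipette-tip box, grey base, white lid, loose, about 0.56 kg, 124 mm long (its x), 90 mm wide (its y: too wide to grasp), 57 mm high when shut; bare base 40 mm. Origin: centre of underside. At the start its x axis points along corner_foot's +y within 0.02 rad, its -x end between the cradle's rails, 15 to 38 mm short of home. It stands on a trolley top, z = 0.
- tip_box_lid (a joint): Lid hinge: 0 shut, grows as it opens (rad), starts 0.35 to 0.65. Hinge line along the box's long far side at box y = -45, z = 40 mm; the free edge, 90 mm from it, is raised over the +y side. The lid is 17 mm thick. A stiff hinge holds it where it is; pressing down from above near its middle with about 2 to 4 N shuts it.
- lid_edge (a point): Middle of the lid's free top edge; moves with the lid. Shut, it is at box y = +45, z = 57 mm.
- tip_box_corner (a point): The box's bottom corner at its x = -62, y = -45 mm: the one nearest the post. Home at swivel 0, the box's centre is at x = -55, y = +72 mm in corner_foot's frame, yaw +90 degrees; after the quarter turn at x = +72, y = +55 mm, yaw 0.
- corner_foot: Fixed foot of the swivelling cradle: aluminium plate 64 x 50 x 6 mm on the right (-y) side of a vertical post 34 mm high. Origin on the post's axis, z = 0; x along the lane. It does not turn with the swivel. A fume hood's tall wall and post stand close on the right (world x over 0.30, y below 0.31 m): an arm may have to lean its gripper left to clear them.
- swivel (a joint): Angle (rad) of the aluminium cradle, a low U (rails 12 mm high, 5 mm thick) turning on the post: 0 at the start, grows clockwise seen from above to a hard stop at 1.571; stays where left (drag 0.06 N m). At 0, in corner_foot's frame: end rail's inner face at y = +10 mm, side rails 93 mm apart inside about x = -55 mm, reaching to y = +74 mm; it opens to +y.
- pocket (a point): Inner corner of the cradle beside the post, at the trolley top's level; turns with the swivel. The cradle does not clamp: after the quarter turn it opens along the lane (corner_foot's +x), its end rail across the box's trailing (-x) end; the box is pushed out along the lane by that end, above the 12 mm rail.
- bridge: Fixed steel bridge with a 30 mm high end stop (face at its x = +55 mm): bar 150 mm long (its y), 18 mm wide, 62.5 mm clear below, top at 74.5 mm, uprights 114 mm apart inside. Origin under the bar's middle, z = 0; the lane runs to its +x. It stands about 162 mm ahead and 55 mm left of corner_foot, same yaw. With the box home its centre is at bridge x = -7, y about 0, trailing end x = -69 mm.
- amber_bottle: Small brown bottle with white cap, 43 mm diameter, 118 mm tall, loose bystander to the right of the cradle's foot. Origin at the underside.
- conical_flask: Conical glass flask, 60 mm diameter, 100 mm tall, loose bystander right of the bridge. Origin at the underside.

How it is judged:
On the way, in this order (a step that is already met when the one before it is completed fails the run):
1. the lid is fully shut (value of joint tip_box_lid below 0.06 rad), for 0.2 s.
2. the box's end is fully home in the cradle (its corner within 10 mm of the pocket), before the turn (horizontal distance between tip_box_corner and pocket below 0.01 m and value of joint swivel below 0.25 rad), for 0.2 s.
3. box and cradle have made a full quarter turn together, the end still in the cradle (horizontal distance between tip_box_corner and pocket below 0.018 m and value of joint swivel above 1.45 rad and angle between the x axis of tip_box and the x axis of bridge, either way round below 0.14 rad), for 0.2 s.
4. the box is under the bar, against the end stop (x of tip_box in the frame of bridge between -0.014 and 0.01 m and y of tip_box in the frame of bridge between -0.02 and 0.02 m and angle between the x axis of tip_box and the x axis of bridge, either way round below 0.12 rad), for 0.2 s.
At the end, for the whole second after the job is handed in: The shut box stands flat on the trolley top under the bridge bar with its leading end within 7 mm of the end stop, its length along the lane within 0.12 rad and its centre within 20 mm of the lane's middle, the lid shut (under 0.06 rad), the cradle left turned (over 1.3 rad), the box at rest (all of step 4 and value of joint tip_box_lid below 0.06 rad and height (world z) of tip_box between -0.004 and 0.004 m and angle between tip_box's own z axis and vertical below 0.05 rad and value of joint swivel above 1.3 rad and linear speed of tip_box below 0.01 m/s and angular speed of tip_box below 0.05 rad/s); the robot touches nothing.
It fails at once if the box's end leaves the cradle (corner over 30 mm from the pocket) in the middle of the turn (angle between the x axis of tip_box and the x axis of bridge, either way round between 0.45 and 1.1 rad and horizontal distance between tip_box_corner and pocket above 0.03 m).
It fails at once if the box is lifted or tipped (height (world z) of tip_box above 0.015 m or angle between tip_box's own z axis and vertical above 0.2 rad).
It fails at once if the amber bottle is disturbed (distance of amber_bottle from where it was at the start of the episode above 0.02 m or angle between amber_bottle's own z axis and vertical above 0.3 rad).
It fails at once if the conical flask is disturbed (distance of conical_flask from where it was at the start of the episode above 0.02 m or angle between conical_flask's own z axis and vertical above 0.3 rad).
It also fails if it takes over 48 s, if anything falls off the work surface, if the arm or the gripper's body presses on something with over 40 N, if the wrist force passes 120 N, or if a joint passes its speed limit or range.

## Robot

A 6-joint arm with a two-finger parallel gripper is mounted at the origin on a cart in front of the work surface, level with it; the furniture and walls round the work are solid. World frame = base frame: x ahead of the robot, y to its left, z up, the work surface at z = 0. Lengths are in m, angles in rad, forces in N, time in s.
With the tool pointing down it reaches from about 0.275 to 0.875 m from the base axis. Payload 12.5 kg.
Tool frame: the origin (TCP) lies on the centre line of the jaws, within the pads' length; the fingertips stand r.finger_overhang ahead of it and the grasp point (between the pads) lies 3 mm ahead of it (r.finger_overhang is the distance from the TCP to the fingertips, in m); z points along the fingers, y is the line along which they close (so a half turn about z gives the same grasp; the last joint's range is limited). The gripper opens to 85 mm and grips with 20 to 120 N. Pads are 22 mm wide; open, the fingers measure 114 mm over their backs; the gripper's body (76 mm by 85 mm) begins 54 mm behind the grasp point. The pads swing forward as they close: fully open they stand 13 mm farther back than shut.
Start: joints at [1.175, 0.351, 1.652, -0, 1.139, -0.085], TCP at [0.168, 0.524, 0.253] pointing down, gripper open.
Joint ranges: [-2.75, 2.75], [-0.79, 2.1], [0.01, 2.65], [-1.57, 4.71], [0.07, 3.14], [-2.87, 2.87]. Speed limits (rad/s): [2.22, 2.22, 2.79, 3.14, 3.14, 3.14].

## Interface

Orientations are given as a unit quaternion [x, y, z, w].
In Python, from cell import r, optics gives the robot as it stands. The module is installed in compiled form; this text tells all that it offers. Calls block until the motion is done:
- r.move_to(position, orientation): joint-space move of the TCP to a pose.
- r.move_linear(position, rot=None, vel=0.15): straight line of the TCP; rot=None keeps the orientation; vel is the mean speed in m/s.
- r.set_joints(angles): joint-space move.
- r.set_gripper(opening, squeeze=None): opening from 0.0 (shut) to 1.0 (fully open); squeeze is the grip in N (None keeps the last); returns when the fingers have stopped.
- r.sleep(seconds).
- r.inverse_kinematics(position, orientation): joint angles nearest the present ones, or None.
- optics.get_image(name): name is "scene" or "top"; returns a dict with "pixels" (400x640x3 uint8, red, green, blue), "depth" (400x640 float32, m along the optical axis (not along the pixel's ray), 0 where there is no reading), "fx", "fy", "cx", "cy" (pixels), "camera_from_world" (4x4, takes a point from world to camera coordinates). Camera axes: x right, y down, z forward; pixel columns grow to the right and rows downward; lengths in m; the calibration is good to about 2 mm. A picture is of the moment at which its call begins.
A pose or a line that the arm cannot do raises r.PlanningError and nothing moves.
- r.hand_in(): hands the job in; it is judged then, once.
Readings, each from a call of its own:
- r.current_t(): time.
- r.current_q(): joint angles.
- r.current_qvel(): joint speeds.
- r.current_effort(): joint torques, N m.
- r.current_tool_pos(): TCP position.
- r.current_ee_rot(): TCP orientation.
- r.current_contact_force(): force on the tool from outside, world axes, zero at the start.
- r.current_torque(): the same for the moment, N m.
- r.current_opening(): opening from 0.0 (shut) to 1.0 (fully open).
- r.current_finger_force(): force on a finger pad.
Only numpy, scipy, OpenCV 4.12 (cv2) and the standard library are available. Lean on these libraries where they do the work, as an engineer would, in place of code of your own. Each camera call takes 0.05 s, during which the arm holds its last target. There are 200 camera calls.

## Working session

There is one attempt and no reset: what is moved stays moved. The work goes in short steps, each a Python script; the robot and the scene stay as the last script left them, time stands still between calls to the robot, and variables do not carry over. Pictures are saved under pics/ and viewed, at most 10 in all, crops included, and the job is handed in when it is done.

```bash
mkdir -p pics; cat > h.py <<'E'
import numpy as np, cv2
from cell import r, optics
def snap(name,fn):
    d=optics.get_image(name); cv2.imwrite('pics/'+fn,d['pixels'][:,:,::-1]); np.savez('pics/'+fn+'.npz',**d); return d
def cloud(d):
    v,u=np.mgrid[0:400,0:640]; z=d['depth']
    p=np.stack([(u-d['cx'])/d['fx']*z,(v-d['cy'])/d['fy']*z,z],-1)
    T=np.linalg.inv(np.array(d['camera_from_world'])); w=p@T[:3,:3].T+T[:3,3]; w[z==0]=np.nan; return w
E
python3 - <<'E'
from h import *
for n in('scene','top'):
    d=snap(n,n+'0.png'); T=np.linalg.inv(d['camera_from_world']); print(n,T.round(3).tolist(),d['fx'],d['cx'],d['cy'])
print(r.finger_overhang,r.current_ee_rot(),r.current_t())
E
```

```text
scene [[-0.79, -0.31, 0.529, -0.024], [-0.613, 0.368, -0.699, 1.112], [0.022, -0.877, -0.48, 0.479], [0.0, 0.0, 0.0, 1.0]] 471.77340032528565 319.642464646453 196.87989124353035
top [[0.031, -0.989, 0.145, 0.325], [-0.999, -0.029, 0.017, 0.475], [-0.012, -0.145, -0.989, 0.924], [0.0, 0.0, 0.0, 1.0]] 422.7257480700712 314.34333554020213 195.9585697969868
0.022 [ 1.54786213e-01  9.87947857e-01 -4.93563438e-04 -1.30542193e-04] 0.1
```

View pics/scene0.png

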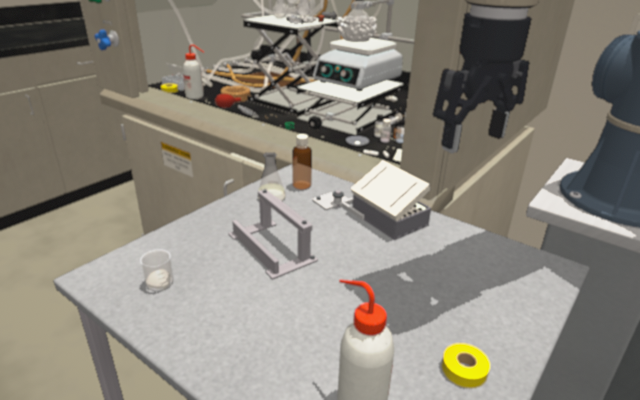

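View pics/top0.png

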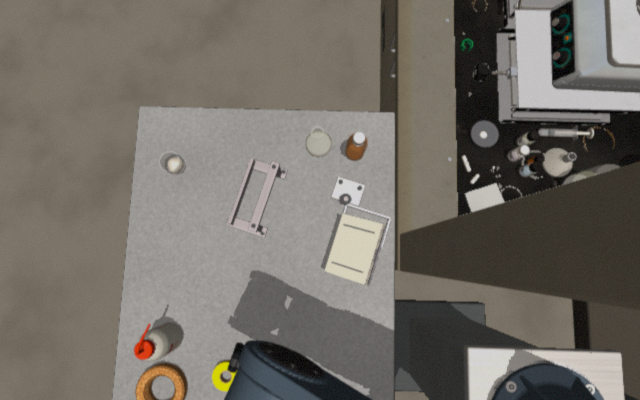

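```bash
python3 - <<'E'
from h import *
d=np.load('pics/top0.png.npz'); w=cloud(d)
im=d['pixels'][120:300,215:405,::-1]; cv2.imwrite('pics/crop.png',cv2.resize(im,None,fx=3,fy=3,interpolation=cv2.INTER_CUBIC))
roi=np.zeros((400,640),bool); roi[120:295,215:395]=1
z=w[...,2]
def show(lo,hi,name,box):
    m=roi&(z>lo)&(z<hi); m2=np.zeros_like(m); a,b,c,e=box; m2[c:e,a:b]=m[c:e,a:b]
    P=w[m2][:,:2].astype(np.float32)
    if len(P)>5:
        rr=cv2.minAreaRect(P); print(name,len(P),np.round(P.mean(0),4),np.round(rr[0],4),np.round(rr[1],4),round(rr[2],1), np.round(cv2.boxPoints(rr),4).tolist())
print('table z',np.nanmedian(z[120:140,215:290]))
show(.068,.085,'bar',(215,300,150,245))
show(.02,.038,'stop',(215,262,150,245))
show(.003,.012,'plate',(325,370,170,203))
show(.025,.045,'post',(325,370,170,210))
show(.045,.13,'lid',(315,395,205,295))
show(.006,.02,'cradle',(315,395,200,295))
show(.05,.13,'bottle',(340,375,125,165))
show(.02,.13,'flask',(300,335,120,165))
m=roi&(z>.045)&(z<.13); m[:205]=0
P=w[m]; c=P.mean(0); n=np.linalg.svd(P-c,full_matrices=False)[2][2]; print('lid normal',n,c)
E
```

```text
table z 4.802104000778407e-06
bar 670 [0.447  0.5924] [0.4483 0.5924] [0.0189 0.1498] 73.6 [[0.37380000948905945, 0.6044999957084656], [0.5174999833106995, 0.5622000098228455], [0.5228999853134155, 0.580299973487854], [0.3790999948978424, 0.6226000189781189]]
stop 324 [0.462  0.6472] [0.458  0.6215] [0.0721 0.1485] 77.0 [[0.3776000142097473, 0.6031000018119812], [0.5223000049591064, 0.5697000026702881], [0.5383999943733215, 0.6399999856948853], [0.3937999904155731, 0.67330002784729]]
plate 552 [0.4779 0.4172] [0.4819 0.4164] [0.0985 0.0634] 80.7 [[0.4426000118255615, 0.37290000915527344], [0.5052000284194946, 0.3625999987125397], [0.5212000012397766, 0.45980000495910645], [0.4586000144481659, 0.4700999855995178]]
post 94 [0.4532 0.4234] [0.4538 0.4241] [0.0221 0.0215] 0.8 [[0.4426000118255615, 0.43470001220703125], [0.44290000200271606, 0.4131999909877777], [0.4650000035762787, 0.41350001096725464], [0.46470001339912415, 0.4350000023841858]]
lid 2781 [0.3475 0.4063] [0.348  0.4058] [0.0883 0.124 ] 73.8 [[0.27619999647140503, 0.3806000053882599], [0.3952000141143799, 0.346100002527236
[... 176 characters left out ...]
, 0.34360000491142273], [0.39879998564720154, 0.30309998989105225], [0.477400004863739, 0.3928000032901764], [0.4311999976634979, 0.4332999885082245]]
bottle 411 [0.5565 0.4066] [0.5606 0.4053] [0.0425 0.0381] 76.1 [[0.5370000004768372, 0.38929998874664307], [0.5740000009536743, 0.3801000118255615], [0.5842000246047974, 0.4212999939918518], [0.5471000075340271, 0.43050000071525574]]
flask 481 [0.5711 0.4848] [0.5775 0.4847] [0.05   0.0507] 1.5 [[0.551800012588501, 0.5094000101089478], [0.5530999898910522, 0.4587000012397766], [0.6031000018119812, 0.45989999175071716], [0.6018000245094299, 0.5105999708175659]]
lid normal [-0.02501754 -0.07623198 -0.99677621] [0.35230142 0.42385074 0.07621718]
```

View pics/crop.png

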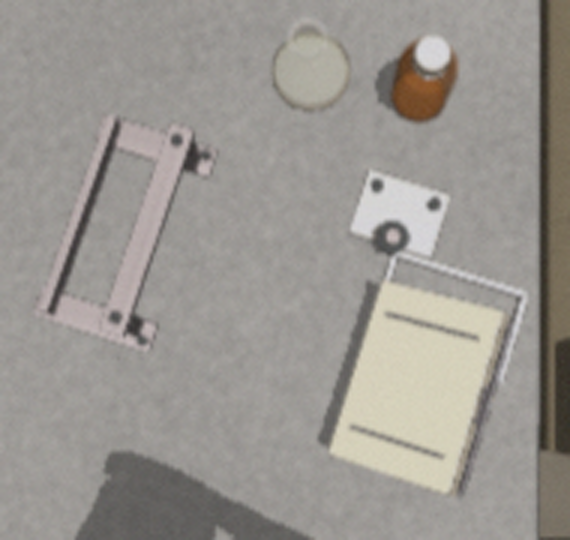

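```bash
cat >> h.py <<'E'
from scipy.spatial.transform import Rotation as R
X=np.array([.2815,.9595,0]); Y=np.array([-.9595,.2815,0]); Z=np.array([0,0,1.])
POST=np.array([.4543,.4226,0])
def F(x,y,z): return POST+X*x+Y*y+Z*z
def quat(lx,ly,spread):
    """lean of gripper body (rad) toward foot +x (lx) / +y (ly); spread: foot direction (angle) of the closing line"""
    z=-(Z+np.tan(lx)*X+np.tan(ly)*Y); z/=np.linalg.norm(z)
    s=np.cos(spread)*X+np.sin(spread)*Y; y=s-z*(s@z); y/=np.linalg.norm(y)
    return R.from_matrix(np.c_[np.cross(y,z),y,z]).as_quat()
def tipto(p,q): # TCP for a tip position
    return np.array(p)-R.from_quat(q).as_matrix()[:,2]*r.finger_overhang
E
python3 - <<'E'
from h import *
for n in('top','scene'):
    w=cloud(np.load(f'pics/{n}0.png.npz')).reshape(-1,3)
    print(n)
    for zl,zh in((.0,.1),(.12,.25),(.25,.5),(.5,.9)):
        for xl in np.arange(.2,.7,.05):
            s=w[(w[:,2]>zl)&(w[:,2]<zh)&(w[:,0]>xl)&(w[:,0]<xl+.05)&(w[:,1]<.36)&(w[:,1]>.1)]
            if zl==0: s=s[s[:,2]>.02]
            if len(s): print(zl,round(xl,2),len(s),'ymax',s[:,1].max().round(3),'zmax',s[:,2].max().round(3))
# box from lid: corners of highest edges
print('IK')
for nm,p in dict(lid=(-60,95,60),end=(-55,190,25),side=(-117,130,25),home_end=(-10,55,30)).items():
    for ly in(0,.35,.6):
        for sp in(0,np.pi/2,np.pi,-np.pi/2):
            q=quat(0,ly,sp); j=r.inverse_kinematics(tipto(F(*np.array(p)/1000),q),q)
            print(nm,ly,round(sp,2),None if j is None else np.round(j,2))
print(F(-.055,.095,0),F(-.117,.13,0))
E
```

```text
top
0.0 0.3 207 ymax 0.358 zmax 0.098
0.0 0.35 238 ymax 0.36 zmax 0.099
0.12 0.3 475 ymax 0.306 zmax 0.25
0.12 0.35 331 ymax 0.307 zmax 0.25
0.25 0.3 2420 ymax 0.307 zmax 0.5
0.25 0.35 1668 ymax 0.307 zmax 0.5
0.5 0.3 10010 ymax 0.307 zmax 0.699
0.5 0.35 6904 ymax 0.307 zmax 0.702
scene
0.0 0.3 1642 ymax 0.309 zmax 0.1
0.0 0.35 260 ymax 0.359 zmax 0.1
0.12 0.3 1623 ymax 0.309 zmax 0.25
0.12 0.35 989 ymax 0.309 zmax 0.25
0.25 0.3 2392 ymax 0.309 zmax 0.395
0.25 0.35 1328 ymax 0.309 zmax 0.391
IK
lid 0 0 [ 0.76  0.55  1.85 -0.    0.74 -0.53]
lid 0 1.57 [ 0.76  0.55  1.85 -0.    0.74 -2.1 ]
lid 0 3.14 [ 0.76  0.55  1.85 -0.    0.74  2.61]
lid 0 -1.57 [ 0.76  0.55  1.85 -0.    0.74  1.04]
lid 0.35 0 [ 0.92  0.54  1.94 -0.58  0.62  0.1 ]
lid 0.35 1.57 [ 0.92  0.54  1.94 -0.58  0.62 -1.47]
lid 0.35 3.14 None
lid 0.35 -1.57 [ 0.92  0.54  1.94 -0.58  0.62  1.68]
lid 0.6 0 [ 1.04  0.58  1.97 -1.01  0.7   0.59]
lid 0.6 1.57 [ 1.04  0.58  1.97 -1.01  0.7  -0.98]
lid 0.6 3.14 [ 1.04  0.58  1.97 -1.01  0.7  -2.55]
lid 0.6 -1.57 [ 1.04  0.58  1.97 -1.01  0.7   2.16]
end 0 0 [ 0.93  0.58  1.93 -0. 
[... 1174 characters left out ...]
.64  2.42]
home_end 0 0 [ 0.74  0.68  1.69 -0.    0.77 -0.54]
home_end 0 1.57 [ 0.74  0.68  1.69 -0.    0.77 -2.11]
home_end 0 3.14 [ 0.74  0.68  1.69 -0.    0.77  2.6 ]
home_end 0 -1.57 [ 0.74  0.68  1.69 -0.    0.77  1.03]
home_end 0.35 0 [ 0.88  0.67  1.78 -0.57  0.63  0.05]
home_end 0.35 1.57 [ 0.88  0.67  1.78 -0.57  0.63 -1.52]
home_end 0.35 3.14 None
home_end 0.35 -1.57 [ 0.88  0.67  1.78 -0.57  0.63  1.62]
home_end 0.6 0 [ 0.99  0.7   1.83 -1.01  0.69  0.53]
home_end 0.6 1.57 [ 0.99  0.7   1.83 -1.01  0.69 -1.04]
home_end 0.6 3.14 [ 0.99  0.7   1.83 -1.01  0.69 -2.61]
home_end 0.6 -1.57 [ 0.99  0.7   1.83 -1.01  0.69  2.1 ]
[0.347665 0.39657  0.      ] [0.2966295 0.3469335 0.       ]
```

```bash
python3 - <<'E'
from h import *
r.set_gripper(0.0)
q=quat(0,.5,0)
r.move_to(tipto(F(-.07,.097,.16),q),q)
print(r.current_q().round(2) if hasattr(r.current_q(),'round') else r.current_q(), r.current_contact_force())
r.move_linear(tipto(F(-.07,.097,.10),q),vel=.15)
for z in np.arange(.094,.054,-.004):
    r.move_linear(tipto(F(-.07,.097,z),q),vel=.05)
    f=np.array(r.current_contact_force()); print(round(z,3),f.round(1), np.round(r.current_tool_pos(),3)[2])
    if f[2]>12: break
snap('scene','s1.png')
r.move_linear(tipto(F(-.07,.097,.11),q),vel=.15)
d=snap('top','t1.png'); print(r.current_t())
cv2.imwrite('pics/t1c.png',cv2.resize(d['pixels'][120:320,215:405,::-1],None,fx=2.5,fy=2.5))
E
```

```text
[ 0.99  0.36  1.94 -0.68  0.81  0.18] [-0.26917692  0.95161601  0.76664141]
0.094 [0.3 0.9 0.2] 0.114
0.09 [ 0.2 -0.1 -0.1] 0.109
0.086 [ 0.1 -0.1 -0. ] 0.105
0.082 [ 0.7 -0.3  0.2] 0.101
0.078 [ 0.6 -0.   0.8] 0.097
0.074 [-0.1 -0.9  0.5] 0.093
0.07 [-0.3 -0.4 -0.4] 0.089
0.066 [-1.2  0.4  0.1] 0.085
0.062 [-0.3  0.6  0.9] 0.081
0.058 [-9.4 -4.  28.2] 0.079
5.4417
```

View pics/s1.png

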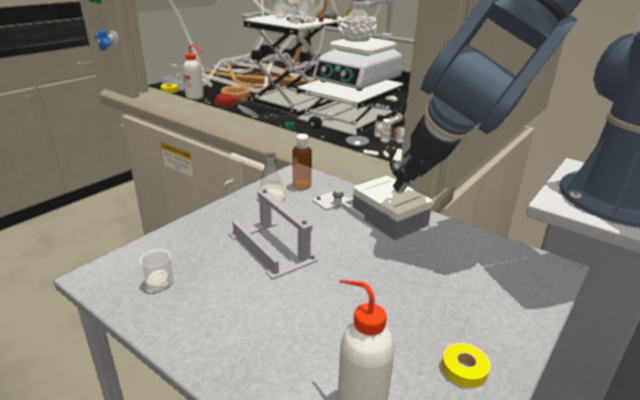

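Pressing on the lid at about (395,190); it looks shut. I'll check its heights with the depth.

```bash
cat >> h.py <<'E'
def box(d,zl=.045,zh=.063):
    w=cloud(d); m=(w[...,2]>zl)&(w[...,2]<zh)&(abs(w[...,0]-.38)<.2)&(w[...,1]>.315)&(w[...,1]<.58)
    px=d['pixels'].astype(int); m&=(px[...,0]>150)&(px[...,0]-px[...,2]>15)
    m=cv2.morphologyEx(m.astype(np.uint8),cv2.MORPH_OPEN,np.ones((3,3)))>0
    P=w[m]
    if len(P)<50: return P
    L=np.c_[(P-POST)@X,(P-POST)@Y,P[:,2]]
    rr=cv2.minAreaRect(L[:,:2].astype(np.float32)*1000)
    A=np.c_[L[:,:2],np.ones(len(L))]; k=np.linalg.lstsq(A,L[:,2],rcond=None)[0]
    print('n',len(P),'foot-frame rect mm',np.round(rr[0],1),np.round(rr[1],1),round(rr[2],1),'slope',k[:2].round(3),'zmed',np.median(L[:,2]).round(4))
    return L
E
python3 - <<'E'
from h import *
for n in('t1','s1'):
    box(np.load(f'pics/{n}.png.npz'),.04,.12)
E
```

```text
n 134 foot-frame rect mm [-30.1 115.7] [79.2 39.1] 63.7 slope [0.005 0.01 ] zmed 0.0565
n 825 foot-frame rect mm [-4.1 30.3] [103.3 314.3] 26.2 slope [-0.154 -0.182] zmed 0.0582
```

View pics/t1c.png

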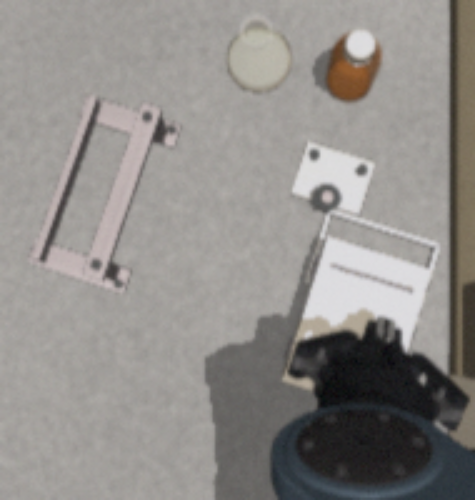

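```bash
python3 - <<'E'
from h import *
q=quat(0,.5,0)
r.move_linear(tipto(F(-.058,.205,.10),q),vel=.25)
r.set_gripper(0.5)
r.move_linear(tipto(F(-.058,.205,.02),q),vel=.15)
print(r.current_contact_force())
r.move_linear(tipto(F(-.058,.172,.02),q),vel=.15)
y=.172; n=0
while y>.135:
    y-=.003; r.move_linear(tipto(F(-.058,y,.02),q),vel=.05)
    f=np.array(r.current_contact_force()); print(round(y,4),'push',round(f@Y,1),round(f@X,1),round(f[2],1))
    if f@Y>12: break
print(r.current_t())
r.move_linear(tipto(F(-.058,y+.03,.02),q),vel=.2)
r.move_linear(tipto(F(-.058,.215,.10),q),vel=.25)
d=snap('top','t2.png'); 
cv2.imwrite('pics/t2c.png',cv2.resize(d['pixels'][120:320,215:405,::-1],None,fx=2.5,fy=2.5))
E
```

```text
[ 0.07372326 -0.00846597  0.32391638]
0.169 push 0.2 0.2 0.1
0.166 push 2.2 1.1 0.7
0.163 push 1.6 0.1 0.3
0.16 push 2.2 1.5 0.5
0.157 push 2.0 0.8 0.9
0.154 push 2.0 0.1 0.4
0.151 push 1.4 1.1 0.4
0.148 push 2.3 -0.0 0.1
0.145 push 2.5 0.5 -0.5
0.142 push 10.9 -0.9 3.1
0.139 push 38.9 -2.4 16.2
10.3083
```

View pics/t2c.png

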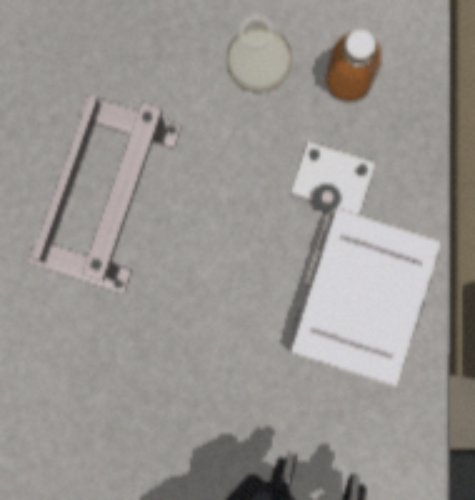

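The box is home against the end rail; the lid is flat and white, and the cradle is still at 0. Next is the turn, first half.

```bash
sed -i "s/m&=(px.*/m\&=px.min(-1)>120/" h.py; cat >> h.py <<'E'
Q6=quat(0,.6,np.pi/2)
def arc(s,bx=.050,over=0.,z=.032,a=.011,b=.012):
    n=np.array([np.cos(s),-np.sin(s)]); 
    c0=np.array([-.100,.072+bx]); c=np.array([[np.cos(s),np.sin(s)],[-np.sin(s),np.cos(s)]])@c0
    t=c-n*(a*abs(np.cos(s))+b*abs(np.sin(s))-over); return F(t[0],t[1],z)
def run(s0,s1,st=.07,fmax=15,over=0.):
    for s in np.linspace(s0,s1,int(np.ceil((s1-s0)/st))+1)[1:]:
        r.move_linear(tipto(arc(s,over=over),Q6),vel=.07)
        f=np.array(r.current_contact_force()); n=np.cos(s)*X-np.sin(s)*Y; t=np.sin(s)*X+np.cos(s)*Y
        print(round(s,2),'N',round(-f@n,1),'T',round(-f@t,1),'z',round(f[2],1))
        if -f@n>fmax: break
    return s
E
python3 - <<'E'
from h import *
box(np.load('pics/t2.png.npz'))
q=Q6
r.move_to(tipto(F(-.13,.20,.09),q),q); r.set_gripper(0.0)
r.move_linear(tipto(F(-.125,.155,.032),q),vel=.15)
print(r.current_contact_force())
r.move_linear(tipto(arc(0,over=-.005),q),vel=.1)
print(r.current_contact_force())
r.move_linear(tipto(arc(0),q),vel=.05)
s=run(0,.7); print(s,r.current_t())
d=snap('top','t3.png'); box(d)
cv2.imwrite('pics/t3c.png',cv2.resize(d['pixels'][120:320,215:405,::-1],None,fx=2.5,fy=2.5))
E
```

```text
n 2770 foot-frame rect mm [-17.5   6.4] [134.1 300.3] 28.8 slope [-0.007  0.004] zmed 0.0566
[0.37933737 0.466917   0.03248309]
[-0.99829748 -0.19658219 -0.07388672]
0.07 N 0.3 T -0.8 z -0.2
0.14 N 0.1 T -0.1 z 0.5
0.21 N 0.1 T 0.1 z -0.3
0.28 N -0.9 T 1.0 z 0.1
0.35 N 0.1 T -0.2 z -0.0
0.42 N 0.4 T -0.1 z -0.4
0.49 N 0.0 T -0.7 z -0.4
0.56 N 0.2 T -0.5 z 0.1
0.63 N -0.3 T -0.1 z -0.7
0.7 N 0.4 T 1.0 z -0.5
0.7 17.375
n 2752 foot-frame rect mm [53.2 31.5] [135.  266.2] 40.5 slope [-0.003  0.007] zmed 0.0566
```

View pics/t3c.png

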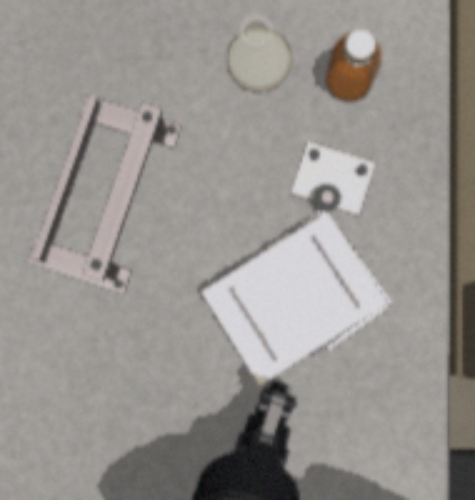

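Box and cradle have turned together by about 0.7 rad. The finger is at the free corner (crop 270,380) and the rail is still round the end (crop 345,340).

```bash
sed -i "s/^    P=w\[m\]$/    k,lab,st,_=cv2.connectedComponentsWithStats(m.astype(np.uint8)); P=w[lab==1+st[1:,4].argmax()]/" h.py
python3 - <<'E'
from h import *
for n in('t2','t3'): box(np.load(f'pics/{n}.png.npz'))
s=run(.7,1.3); d=snap('top','t4.png'); box(d); print(r.current_t())
E
```

```text
n 2680 foot-frame rect mm [-55.3  72.9] [123.6  92.3] 89.9 slope [ 0.003 -0.002] zmed 0.0566
n 2674 foot-frame rect mm [ 0.9 92.8] [124.4  93.2] 50.0 slope [ 0.003 -0.001] zmed 0.0566
0.77 N 0.9 T -0.5 z -0.4
0.83 N -0.4 T -0.1 z -0.0
0.9 N -0.5 T 0.3 z 0.3
0.97 N -0.5 T -0.1 z -0.6
1.03 N 0.6 T 0.2 z -0.3
1.1 N 0.6 T 1.1 z 0.2
1.17 N 1.2 T -0.2 z 0.2
1.23 N 0.4 T -0.4 z -0.8
1.3 N -0.2 T 0.9 z -0.3
n 2647 foot-frame rect mm [52.  77.1] [123.7  92.1] 16.8 slope [ 0.    -0.005] zmed 0.0566
20.2833
```

```bash
python3 - <<'E'
from h import *
run(1.3,1.62,fmax=6)
for o in np.arange(.002,.012,.002):
    r.move_linear(tipto(arc(1.6,over=o),Q6),vel=.05); f=np.array(r.current_contact_force()); print(round(o,3),(f@Y).round(1),(f@X).round(1))
    if f@Y>6: break
r.sleep(.25)
d=snap('top','t5.png'); box(d); print(r.current_t())
cv2.imwrite('pics/t5c.png',cv2.resize(d['pixels'][120:320,215:405,::-1],None,fx=2.5,fy=2.5))
E
```

```text
1.36 N 1.3 T 0.0 z -0.6
1.43 N 0.4 T 0.7 z 0.2
1.49 N -0.2 T 0.4 z -0.0
1.56 N -0.3 T -0.0 z -0.2
1.62 N -0.6 T 0.2 z 0.0
0.002 0.3 -0.1
0.004 2.8 3.1
0.006 3.5 2.7
0.008 11.1 4.4
n 2598 foot-frame rect mm [74.7 54.7] [ 92.3 124. ] 86.6 slope [0. 0.] zmed 0.0567
23.1167
```

View pics/t5c.png

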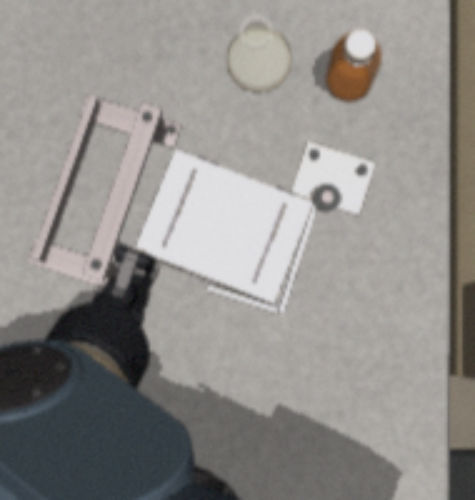

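```bash
python3 - <<'E'
from h import *
d=np.load('pics/t5.png.npz'); w=cloud(d); L=np.stack([(w-POST)@X,(w-POST)@Y,w[...,2]],-1)*1000
m=(L[...,2]>7)&(L[...,2]<16)
e=m&(abs(L[...,0]-5)<12)&(L[...,1]>25)&(L[...,1]<100); P=L[e]; print('end rail',len(P),P.mean(0).round(1),'dx/dy',np.polyfit(P[:,1],P[:,0],1).round(3))
e=m&(L[...,0]>15)&(L[...,0]<70)&(L[...,1]>97)&(L[...,1]<118); P=L[e]; print('side rail',len(P),P.mean(0).round(1),'dy/dx',np.polyfit(P[:,0],P[:,1],1).round(3))
m=(L[...,2]>68)&(L[...,2]<85)&(L[...,0]>140)&(L[...,0]<185)&(L[...,1]>-40)&(L[...,1]<150)
rr=cv2.minAreaRect(L[m][:,:2].astype(np.float32)); print('bar',rr)
E
```

```text
end rail 80 [ 7.9 63.1 11.6] dx/dy [3.000e-03 7.715e+00]
side rail 69 [ 42.9 104.6  11.4] dy/dx [-5.00000e-03  1.04776e+02]
bar ((161.21444702148438, 53.66802978515625), (18.970434188842773, 149.6012420654297), 0.07421261072158813)
```

```bash
python3 - <<'E'
from h import *
q=Q6
def go(x,y,z,v=.2): r.move_linear(tipto(F(x,y,z),q),vel=v)
go(.116,.14,.04); go(.09,.16,.13,.3); go(-.04,.058,.13,.3)
r.set_gripper(.2); go(-.035,.055,.034); go(-.012,.055,.034,.1)
f0=np.array(r.current_contact_force()); print(f0.round(1),r.current_opening(),r.current_t())
x=-.012
while x<.088:
    x+=.006 if x<.066 else .002
    go(x,.055,.034,.07); f=np.array(r.current_contact_force())-f0
    print(round(x,3),(-f@X).round(1),(f@Y).round(1),f[2].round(1))
    if -f@X>9 or (x<.06 and -f@X>7): break
d=snap('top','t6.png'); box(d); print(r.current_t())
cv2.imwrite('pics/t6c.png',cv2.resize(d['pixels'][120:320,215:405,::-1],None,fx=2.5,fy=2.5))
E
```

```text
[ 0.3 -0.3  1. ] 0.20144336067128477 25.9667
-0.006 0.2 0.3 -0.6
0.0 -0.4 0.2 -1.3
0.006 -1.2 -0.7 -1.7
0.012 -0.2 -0.1 -0.8
0.018 0.2 0.7 -1.6
0.024 -0.6 0.8 -0.8
0.03 -0.7 0.1 0.3
0.036 -0.0 0.2 -1.4
0.042 0.7 0.1 -1.7
0.048 0.0 0.5 -1.7
0.054 -0.2 1.0 -1.0
0.06 -0.9 0.4 -1.7
0.066 -0.6 0.2 -0.7
0.072 1.2 0.8 -0.8
0.074 3.6 0.8 -0.7
0.076 2.9 -0.1 -0.3
0.078 2.6 -0.3 -0.4
0.08 5.7 -0.8 1.4
0.082 15.1 1.4 5.8
n 966 foot-frame rect mm [122.6  54. ] [91.5 62.5] 89.6 slope [-0.     0.003] zmed 0.0567
30.7667
```

View pics/t6c.png

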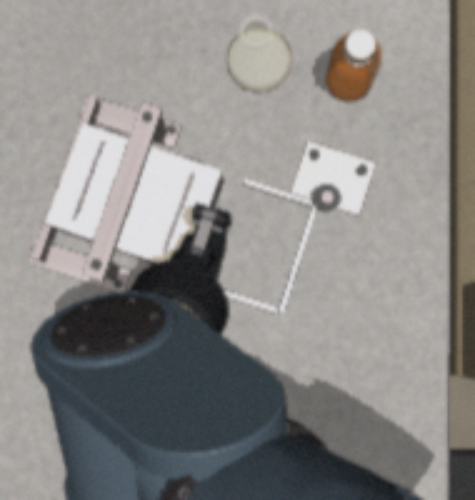

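The box is under the bar against the stop, and square (crop 130,190). I'll retreat and verify.

```bash
python3 - <<'E'
from h import *
q=Q6
def go(x,y,z,v=.2): r.move_linear(tipto(F(x,y,z),q),vel=v)
go(.05,.055,.034,.15); go(.02,.06,.14,.25); go(-.02,.16,.17,.3)
d=snap('top','t7.png'); w=cloud(d); L=np.stack([(w-POST)@X,(w-POST)@Y,w[...,2]],-1)*1000
m=(L[...,2]>50)&(L[...,2]<61)&(L[...,0]>75)&(L[...,0]<225)&(L[...,1]>0)&(L[...,1]<110)&(d['pixels'].min(-1)>130)
print(cv2.minAreaRect(L[m][:,:2].astype(np.float32)),np.median(L[m][:,2]),r.current_contact_force(),r.current_t())
E
```

```text
((153.74429321289062, 54.65780258178711), (91.97148132324219, 124.11813354492188), 88.60791778564453) 56.850095133740844 [-0.08396408 -0.4092481  -0.10587683] 32.3
```

```bash
python3 -c "
from h import *
print(r.hand_in(), r.current_t())"
```

```text
the job is handed in; nothing more can be done
the job is handed in; nothing more can be done
```

The job is handed in, at about 32 s of the 48 s allowed: the lid is shut, box and cradle made the quarter turn, and the box sits against the end stop, its centre 7.5 mm behind the bar's middle (7 mm expected) and within 2 degrees of square; the verdict itself was not shown.

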